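Lock the turntable and lift the waxed cork with tongs

ROBOT

A 6-joint arm with a two-finger parallel gripper is mounted at the origin on a cart in front of the work surface, level with it; the furniture and walls round the work are solid. World frame = base frame: x ahead of the robot, y to its left, z up, the work surface at z = 0. Lengths are in m, angles in rad, forces in N, time in s.
With the tool pointing down it reaches from about 0.25 to 0.775 m from the base axis. Payload 4 kg.
Tool frame: the origin (TCP) lies at the very end of the fingers, on their centre line; the grasp point (between the pads) lies 19 mm behind it; z points along the fingers, y is the line along which they close (so a half turn about z gives the same grasp; the last joint's range is limited). The gripper opens to 94 mm and grips with 3 to 60 N. Pads are 16 mm wide; open, the fingers measure 119 mm over their backs; the gripper's body (75 mm by 177 mm) begins 78 mm behind the grasp point.
Start: joints at [-1.214, 0.087, 1.371, -0, 1.684, -0.103], TCP at [0.244, -0.493, 0.181] pointing down, gripper open.
Joint ranges: [-3.1, 3.1], [-0.76, 2.03], [0.27, 2.55], [-1.08, 4.22], [0.17, 2.65], [-2.57, 2.57]. Speed limits (rad/s): [2.79, 2.79, 3.14, 3.14, 3.14, 3.14].

INTERFACE

Orientations are given as [roll, pitch, yaw] about the fixed x, y, z axes, in that order (R = Rz(yaw) Ry(pitch) Rx(roll)).
In Python, from bench import robot gives the robot as it stands. The module is installed in compiled form; this text tells all that it offers.
- The arm moves only by the tool move_arm, never from a script. Its argument "deltas" is one flat list of numbers, 7 for each row, row after row: the turn, a rotation vector about the tool's x, y, z in rad, then the shift along the tool's x, y, z in cm, then the closure, from -1 (fully open) to 1 (shut). A call has 1 to 8 rows; each row is the pose to reach, as a shift and turn from the pose commanded when the call began, along the tool's axes at that moment; what a row does not reach only later rows make up. A row lasts 1/10 s, in which the tool goes at most 50 mm and 8.59 degrees, less where a joint would pass 70% of its speed; a pose out of reach is approached as far as the arm can. A call with a gripper value outside its range is refused whole. The fingers move at their own pace and stop on an object; the grip force is fixed at half the most. Time passes only in rows, so rows that repeat a pose let the fingers close. It gives the time, the measured TCP pose, the force, the opening and the grip force at its end, in the units of the state.
- robot.get_obs(): the state, without advancing time (a new reading comes with each control period).
- robot.snapshot(name): name is "side" or "top"; returns a dict with "image" (384x512x3 uint8, red, green, blue), "depth" (384x512 float32, m along the optical axis (not along the pixel's ray), 0 where there is no reading), "fov_y" (degrees; the focal length in pixels is half the picture's height over the tangent of half this angle, whatever the lens; pixels are square), "cx", "cy" (the principal point, pixels), "D" ([k1, k2, p1, p2, k3] as OpenCV has them; the pictures are not rectified), "origin" and "orientation" of the camera in the world. Camera axes: x right, y up, looking along -z (the intrinsics and any distortion apply to the point x, -y, -z); pixel columns grow to the right and rows downward; lengths in m; the calibration is good to about 2 mm. A picture is of the moment at which its call begins.
- robot.close_job(): hands the job in; it is judged then, once.
The state is a dict: "time": time; "joint_positions": joint angles; "qvel": joint speeds; "joint_torque": joint torques, N m; "tool_pos": TCP position; "ee_rot": TCP orientation; "wrist_force": force on the tool from outside, world axes, zero at the start; "wrist_torque": the same for the moment, N m; "width": finger opening in m; "finger_force": force on a finger pad.
Only numpy, scipy, OpenCV 4.12 (cv2) and the standard library are available. Lean on these libraries where they do the work, as an engineer would, in place of code of your own. Each camera call takes 0.05 s, during which the arm holds its last target. There are 200 camera calls.

TASK

First lock the turntable: slide its barrel bolt fully home into the keeper under the disc's rim. Then take the spring tongs by their black grips, close their jaws on the freshly waxed cork bung standing on the disc (never touch it with the gripper) and lift it, leaving the tea light beside it in place. Finish while holding: end with the tongs in the gripper and the cork steady in their jaws at least 8 cm above the disc.

Things in the scene. Friction and masses are not known exactly. Their poses are not given: they have to be found in the camera images.
- stand: Fixed turntable stand, place and yaw vary. Origin on the table, on the disc's axis, z up. Round plywood foot 144 mm across carries an aluminium disc 170 mm across, top 44 mm above the table, that turns lightly until bolted. A plywood tongue 70 mm wide, 12 mm high runs along the stand's +y to 205 mm and carries the barrel bolt. Cork and tea light stand near y = +40 and -40 mm, either way round.
- wheel_top (a point): Centre of the top face of the turntable's disc, 44 mm above the table; z axis up.
- keeper (a point): Middle of the mouth of the keeper: a steel staple under the disc's rim, 24 mm deep along y, 12 mm wide inside, 104 mm from the disc's axis along the stand's +y, in line with the bolt's rod at the start, 25 mm above the table.
- bolt (a joint): Travel of the barrel bolt in m: starts at 0 to 0.008 (drawn back, clear of the keeper); fully home at its stop, 0.030. It slides along the stand's -y axis, towards the disc, with 1.5 N of friction, no spring, and stays where left. Its 8 mm rod lies 25 mm above the table in two guides at y = 122 and 192 mm of the stand (10 mm long, 23 mm wide, tops 35 mm above the table).
- bolt_knob (a point): Centre of the top of the bolt's upright steel finger post, which moves with the bolt: 12 mm across, top 67 mm above the table, rising between the two guides and free for its upper 30 mm. At y = 172 mm of the stand's frame when the bolt reads 0, 142 mm when home; x = 0. Pinch it from above, across the stand's x.
- tongs: Steel spring tongs lying loose, 212 mm long, 18 mm high (24 at the grips), 70 g, balanced near the grips. Origin on the underside midway between the grips; x points to the jaws, z up; hinge end at x = -93 mm, jaw ends at x = +119 mm. Two arms hinged near x = -75 mm, linked so that they close evenly. Gripped across y at the grips, squeezed to 56-59 mm, they can be carried with the jaws still open.
- tongs_grip (a point): Midpoint between the two black plastic grip plates, 9 mm above the tongs' underside (the tongs' origin, raised). The plates reach 25 mm either way along x and are 24 mm high; 63 mm wide over the outsides when open. The spring pushes back on each grip with 7 N when open, rising to 12 N at 48 mm, where the jaws meet the cork. Each mm less over the grips closes the jaws 2.4 mm.
- tongs_jaws (a point): Point midway between the jaws, 105 mm ahead of the tongs' origin along x, 9 mm above their underside; the middle of the cork belongs here. The jaws are shallow V-shaped steel plates 28 mm long (along x), 16 mm high; when open, 56 mm apart inside at their middle and about 48 mm at their ends, about 64 mm over their outsides.
- tongs_left (a joint): Closing angle of each tong arm in rad: 0 = sprung open, about 0.088 = jaws on the cork, 0.14 = stop.
- cork: Loose cork bung standing on the disc, round, 24 mm across, 24 mm high, 10 to 17 g. Origin at the centre of its underside, z along its axis. Held only in the tongs' jaws, never touched by the gripper.
- candle: Loose tea light in a metal cup on the disc, round, 38 mm across, 18 mm high; origin at the centre of its underside. It stays where it is.
Not all that is in view belongs to the job. There is more than one size of the cork; the one meant has the size given above.

How it is judged:
By the outcome, as a careful person would: the job done as asked, in the order asked, and still so for the second after the job is handed in, while the arm keeps its last pose, push and grip.
It also fails if it takes over 54 s, if anything falls off the work surface, if the arm or the gripper's body presses on something with over 40 N, if the wrist force passes 120 N, or if a joint passes its speed limit or range.

## Working session

There is one attempt and no reset: what is moved stays moved. The work goes in short steps, Python scripts to look and compute and a tool call to move; the robot and the scene stay as the last step left them, time stands still between calls to the robot, and variables do not carry over. Pictures are saved under pics/ and viewed, at most 10 in all, crops included, and the job is handed in when it is done.

Besides the shell and the picture viewer there is one more tool, called after "Emit:" by a JSON object that holds its "api" and its "payload", one argument or row to a line. move_arm: Moves the arm, as the interface text tells. Its arguments: {"type":"object","properties":{"deltas":{"type":"array","items":{"type":"number"}}},"required":["deltas"]}

```bash
mkdir -p pics
cat > h.py <<'E'
import numpy as np, cv2
from bench import robot
from scipy.spatial.transform import Rotation as R
def snap(n,name):
    s=robot.snapshot(n); np.savez('pics/'+name+'.npz',**s); cv2.imwrite('pics/'+name+'.png',s['image'][:,:,::-1]); return s
def load(name): return dict(np.load('pics/'+name+'.npz',allow_pickle=True))
def rot(s):
    o=np.array(s['orientation'],float); return o if o.shape==(3,3) else R.from_euler('xyz',o).as_matrix()
def K(s):
    f=s['image'].shape[0]/2/np.tan(np.radians(float(s['fov_y']))/2)
    return np.array([[f,0,float(s['cx'])],[0,f,float(s['cy'])],[0,0,1]])
def rays(s,px):
    p=cv2.undistortPoints(np.array(px,float).reshape(-1,1,2),K(s),np.array(s['D'],float)).reshape(-1,2)
    return np.c_[p[:,0],-p[:,1],-np.ones(len(p))]@rot(s).T
def plane(s,px,z):
    d=rays(s,px); o=np.array(s['origin'],float); return o+d*((z-o[2])/d[:,2])[:,None]
def depth(s,px):
    d=rays(s,px); o=np.array(s['origin'],float)
    return np.array([o+r*s['depth'][int(round(v)),int(round(u))] for r,(u,v) in zip(d,px)])
def proj(s,P):
    c=(np.array(P,float).reshape(-1,3)-np.array(s['origin']))@rot(s); c=c*[1,-1,-1]
    return cv2.projectPoints(c,np.zeros(3),np.zeros(3),K(s),np.array(s['D'],float))[0].reshape(-1,2)
E
python3 - <<'E'
from h import *
for n in('top','side'):
    s=snap(n,n+'0'); print(n,s['origin'],s['orientation'],s['fov_y'],s['D'])
a=cv2.imread('pics/top0.png');b=cv2.imread('pics/side0.png')
print(robot.get_obs())
E
```

```text
top [0.31710265 0.0042012  1.08606117] [ 2.08862766e-01 -2.64291414e-04 -1.59818142e+00] 57.89314712507762 [-0.10214134  0.          0.          0.          0.        ]
side [ 0.37511147 -0.62889244  0.61919264] [ 0.86262294  0.01371348 -0.2529804 ] 57.08393955412349 [0.02025689 0.         0.         0.         0.        ]
{'time': 0.1, 'joint_positions': array([-1.21406336e+00,  8.79184193e-02,  1.37209495e+00, -3.60090985e-05,
        1.68362701e+00, -1.03077400e-01]), 'qvel': array([-5.77883018e-04, -7.71617607e-04, -3.90580343e-03, -4.44661653e-04,
        2.52767365e-04, -9.32503524e-05]), 'joint_torque': array([ 1.22590802e-03, -3.41249871e+01, -3.03302372e+01,  7.20208464e-02,
        3.03643662e-02, -9.72956082e-05]), 'tool_pos': array([ 0.24387875, -0.49235673,  0.17980504]), 'ee_rot': array([-3.13955212e+00, -1.75101679e-04,  4.59806171e-01]), 'wrist_force': array([0.16922148, 0.38295773, 0.03009389]), 'wrist_torque': array([0.01394241, 0.06591799, 0.04012289]), 'finger_force': 0.0, 'width': 0.09417147449084225}
```

View pics/top0.png

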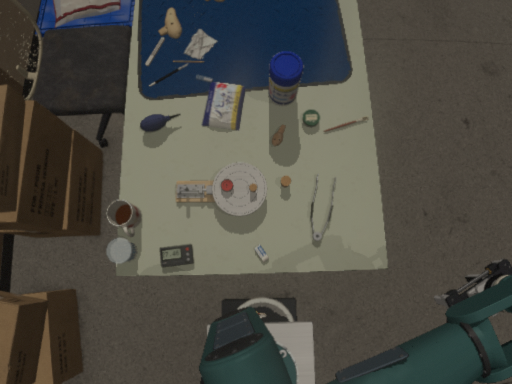

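View pics/side0.png

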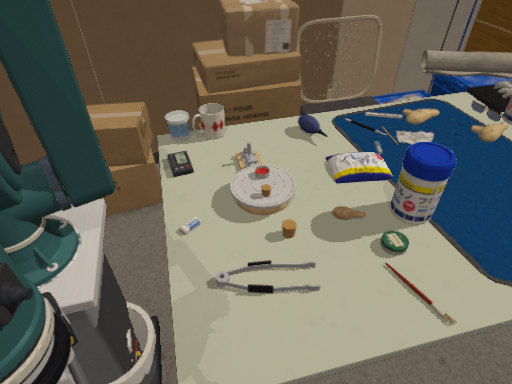

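Top view: the disc is at (239,189) with its tongue and bolt to the left at (195,190). The tongs have their hinge at (318,238) and jaws at about (325,180). Cork candidates are (253,188) on the disc and (286,181) on the table. The red tea light at (227,185) could be mistaken for one too. The cork on the disc fits the description, so I'll check it in a close crop.

Run:
```python
from h import *
a=cv2.imread('pics/top0.png')[150:250,165:345]; b=cv2.imread('pics/side0.png')[135:305,200:330]
a=cv2.resize(a,None,fx=3.3,fy=3.3,interpolation=cv2.INTER_CUBIC); b=cv2.resize(b,None,fx=1.5,fy=1.5,interpolation=cv2.INTER_CUBIC)
c=np.zeros((600,600,3),np.uint8); c[:330,:594]=a; c[335:335+255,:195]=b
cv2.imwrite('pics/crop1.png',c)
s=load('top0'); img=s['image']; hsv=cv2.cvtColor(img,cv2.COLOR_RGB2HSV)
def comps(m,mn=8):
    n,l,st,ce=cv2.connectedComponentsWithStats(m.astype(np.uint8)); return [(ce[i].round(1),st[i]) for i in range(1,n) if st[i,4]>=mn]
roi=np.zeros(img.shape[:2],bool); roi[150:250,165:345]=1
S=hsv[...,1];H=hsv[...,0];V=hsv[...,2]
for nm,m in dict(orange=(H>8)&(H<22)&(S>110),red=((H<6)|(H>172))&(S>120),black=(V<60)).items():
    for ce,st in comps(m&roi): print(nm,ce,st,depth(s,[ce]).round(3))
```

```text
orange [285.3 180.7] [281 176   9  10  67] [[ 0.58  -0.093  0.036]]
orange [252.6 187.3] [250 184   6   7  32] [[0.554 0.009 0.07 ]]
red [226.7 185.1] [222 180  11  11  94] [[0.567 0.088 0.052]]
black [189.9 246.8] [188 245   4   5  13] [[0.384 0.206 0.021]]
black [169.6 248. ] [165 247  12   3  15] [[0.382 0.269 0.018]]
black [182.4 247.4] [178 246   9   4  19] [[0.383 0.23  0.017]]
```

View pics/crop1.png

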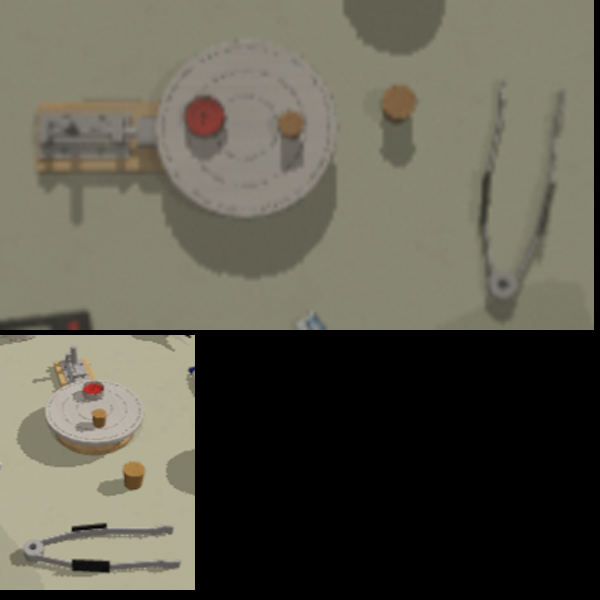

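The crop confirms it: the cork on the disc (crop 291,124) is the smaller, 24 mm one. The tongs' grips are at crop (486,200) and (546,210), and the bolt post is on the tongue at about (75,130). Next I'll measure.

```bash
cat > m.py <<'E'
from h import *
def cloud(s):
    h,w=s['depth'].shape; u,v=np.meshgrid(np.arange(w),np.arange(h)); px=np.c_[u.ravel(),v.ravel()]
    d=rays(s,px); P=np.array(s['origin'],float)+d*s['depth'].reshape(-1,1); return P.reshape(h,w,3)
E
python3 - <<'E'
from m import *
for n in('top0','side0'):
    s=load(n); P=cloud(s); img=s['image']; hsv=cv2.cvtColor(img,cv2.COLOR_RGB2HSV); H,S,V=[hsv[...,i].astype(int) for i in range(3)]
    X,Y,Z=P[...,0],P[...,1],P[...,2]
    reg=(X>.42)&(X<.68)&(Y>-.06)&(Y<.28)
    tab=(X>.4)&(X<.7)&(Y>-.3)&(Y<-.15)&(S>25)&(Z<.012); print(n,'table z',np.median(Z[tab]))
    m=reg&(abs(Z-.044)<.008)&(Y<.15)&((X-.565)**2+(Y-.047)**2<.095**2)
    c,r=cv2.minEnclosingCircle(P[m][:,:2].astype(np.float32)); print('disc',c,r,m.sum(),np.median(Z[m]), P[m][:,:2].mean(0))
    m=reg&(Z>.045)&(Y>.14); print('post',m.sum(),P[m].mean(0) if m.any() else 0, P[m].max(0) if m.any() else 0, P[m][P[m][:,2]>.06].mean(0))
    m=reg&(Y>.14)&(H>8)&(H<22)&(S>80)&(Z<.03); q=P[m][:,:2]; print('tongue',m.sum(),cv2.minAreaRect(q.astype(np.float32)))
    for nm,mm in dict(cork=reg&(H>8)&(H<22)&(S>110)&(Z>.05)&(Y<.1),red=reg&((H<6)|(H>172))&(S>120)).items():
        ys,xs=np.nonzero(mm); print(nm,len(xs),xs.mean(),ys.mean(),'plane',plane(s,[[xs.mean(),ys.mean()]],.068 if nm=='cork' else .062),P[mm].mean(0),P[mm].min(0),P[mm].max(0))
    m=(X>.35)&(X<.68)&(Y>-.3)&(Y<-.12)&(Z>.009)&(Z<.04); ys,xs=np.nonzero(m); print('tongs',m.sum(),cv2.minAreaRect(P[m][:,:2].astype(np.float32)),P[m].min(0),P[m].max(0))
    b=m&(V<75); k,l,st,ce=cv2.connectedComponentsWithStats(b.astype(np.uint8))
    for i in range(1,k):
        if st[i,4]>5:
            w=P[l==i]; print(' dark',st[i],ce[i],w.mean(0),w.min(0),w.max(0))
E
```

```text
top0 table z 0.0007334536191356822
disc (0.558044970035553, 0.05414555221796036) 0.08791801333427429 2144 0.04464357178965894 [0.55511241 0.04991197]
post 18 [0.55972856 0.21520118 0.06171291] [0.56475734 0.22001359 0.06838528] [0.56035864 0.21591569 0.06592458]
tongue 250 ((0.5607576966285706, 0.1965235024690628), (0.11191320419311523, 0.06619521975517273), 88.47509765625)
cork 32 252.59375 187.34375 plane [[0.55426007 0.00925416 0.068     ]] [0.55413646 0.00924906 0.06855331] [0.54556664 0.00190479 0.06471521] [0.56489411 0.01708008 0.07155061]
red 93 226.68817204301075 185.03225806451613 plane [[0.56502176 0.08770591 0.062     ]] [0.56653377 0.088214   0.0558098 ] [0.55024988 0.07172452 0.05066339] [0.58230582 0.10283142 0.06213981]
tongs 231 ((0.49789369106292725, -0.20565488934516907), (0.06594974547624588, 0.20812830328941345), 77.70808410644531) [ 0.39726711 -0.25810264  0.00923683] [ 0.60435461 -0.16865115  0.02897817]
 dark [311 203   2  15  20] [311.5 210. ] [ 0.48777857 -0.17201945  0.02145219] [ 0.46539241 -0.1744235   0.01031403] [ 0.50933826 -0.16865115  0.02833209]
 da
[... 773 characters left out ...]
46 170.44444444444446 plane [[0.56645139 0.08144975 0.062     ]] [0.56893978 0.09066006 0.05480975] [0.55113072 0.06963405 0.05109626] [0.58502562 0.10417103 0.05910473]
tongs 830 ((0.49859291315078735, -0.2051209807395935), (0.06645333021879196, 0.2126431167125702), 76.126708984375) [ 0.39395074 -0.25747735  0.00902029] [ 0.60680468 -0.16923112  0.02573187]
 dark [248 261  23   5  62] [258.77419355 262.91935484] [ 0.49002746 -0.17475327  0.02008409] [ 0.46730022 -0.178247    0.01478778] [ 0.51378451 -0.17074289  0.02457345]
 dark [248 285  26   6 119] [259.78151261 287.34453782] [ 0.47705431 -0.23131608  0.01704827] [ 0.45453967 -0.23987886  0.00910853] [ 0.50231689 -0.22333028  0.02573187]
```

```bash
cat > d.py <<'E'
import sys
from h import *
def d(p,yaw):
    o=robot.get_obs(); R0=R.from_euler('xyz',o['ee_rot']).as_matrix(); T=R.from_euler('xyz',[np.pi,0,yaw]).as_matrix()
    print('turn',R.from_matrix(R0.T@T).as_rotvec().round(4),'shift cm',((np.array(p)-o['tool_pos'])@R0*100).round(2),'t',o['time'],'w',o['width'])
if __name__=='__main__': a=[float(x) for x in sys.argv[1:]]; d(a[:3],a[3])
E
python3 d.py .5625 .215 .18 1.555
```

```text
turn [-0.0017 -0.0013 -1.0952] shift cm [ 59.94 -49.25   0.09] t 0.1 w 0.09417147449084225
```

Emit:
{"api": "move_arm", "payload": {
  "deltas": [-0.002,-0.001,-1.095,59.94,-49.25,0,-1,-0.002,-0.001,-1.095,59.94,-49.25,0,-1,-0.002,-0.001,-1.095,59.94,-49.25,0,-1,-0.002,-0.001,-1.095,59.94,-49.25,0,-1,-0.002,-0.001,-1.095,59.94,-49.25,0,-1,-0.002,-0.001,-1.095,59.94,-49.25,0,-1,-0.002,-0.001,-1.095,59.94,-49.25,0,-1,-0.002,-0.001,-1.095,59.94,-49.25,0,-1]
}}

```text
time: 0.9
tool_pos: [0.4085, -0.1261, 0.1806]
ee_rot: [3.14, 0.002, 1.558]
wrist_force: [0.9, -0.3, 0.7]
width: 0.094
finger_force: 0.0
```

```bash
python3 d.py .5625 .215 .12 1.555
```

```text
turn [0.0012 0.0019 0.003 ] shift cm [34.32 14.96  6.01] t 0.9 w 0.09400577852179984
```

Emit:
{"api": "move_arm", "payload": {
  "deltas": [0,0,0,34.3,14.9,3,-1,0,0,0,34.3,14.9,6,-1,0,0,0,34.3,14.9,6,-1,0,0,0,34.3,14.9,6,-1,0,0,0,34.3,14.9,6,-1,0,0,0,34.3,14.9,6,-1,0,0,0,34.3,14.9,6,-1,0,0,0,34.3,14.9,6,-1]
}}

```text
time: 1.7
tool_pos: [0.5627, 0.2155, 0.1183]
ee_rot: [-3.14, 0.002, 1.558]
wrist_force: [0.3, -1.0, 0.3]
width: 0.0944
finger_force: 0.0
```

Emit:
{"api": "move_arm", "payload": {
  "deltas": [0,0,0,0,0,0,-1,0,0,0,0,0,0,-1]
}}

```text
time: 1.9
tool_pos: [0.5623, 0.2123, 0.1193]
ee_rot: [-3.141, 0.003, 1.556]
wrist_force: [-1.0, -0.3, -0.4]
width: 0.0938
finger_force: 0.0
```

```bash
python3 d.py .5625 .215 .043 1.555
```

```text
turn [-0.001   0.0032  0.0009] shift cm [0.3  0.03 7.63] t 1.9 w 0.09380968751780056
```

Emit:
{"api": "move_arm", "payload": {
  "deltas": [0,0.003,0,0.2,0,3,-1,0,0.003,0,0.2,0,6,-1,0,0.003,0,0.2,0,7.6,-1,0,0.003,0,0.2,0,7.6,-1]
}}

```text
time: 2.3
tool_pos: [0.5605, 0.2117, 0.0416]
ee_rot: [-3.137, 0.001, 1.553]
wrist_force: [-1.3, -0.1, -0.7]
width: 0.0938
finger_force: 0.0
```

Emit:
{"api": "move_arm", "payload": {
  "deltas": [0,0,0,0,0,0,1,0,0,0,0,0,0,1,0,0,0,0,0,0,1,0,0,0,0,0,0,1,0,0,0,0,0,0,1,0,0,0,0,0,0,1,0,0,0,0,0,0,1,0,0,0,0,0,0,1]
}}

```text
time: 3.1
tool_pos: [0.5629, 0.2142, 0.0443]
ee_rot: [3.141, -0.001, 1.555]
wrist_force: [0.3, -0.1, -0.0]
width: 0.0332
finger_force: 0.0
```

Run:
```python
from h import *
snap('top','top1');s=snap('side','side1'); o=robot.get_obs(); print({k:np.round(o[k],4) for k in('time','tool_pos','wrist_force','width','finger_force')})
```

```text
{'time': np.float64(3.2), 'tool_pos': array([0.563 , 0.2142, 0.0443]), 'wrist_force': array([-0.1424,  0.0321,  0.1831]), 'width': np.float64(0.0256), 'finger_force': np.float64(0.0)}
```

Emit:
{"api": "move_arm", "payload": {
  "deltas": [0,0,0,0,0,0,1,0,0,0,0,0,0,1,0,0,0,0,0,0,1,0,0,0,0,0,0,1]
}}

```text
time: 3.6
tool_pos: [0.563, 0.2141, 0.0444]
ee_rot: [3.14, -0.001, 1.555]
wrist_force: [-0.8, -0.8, 0.3]
width: 0.0004
finger_force: 0.0
```

The fingers shut on nothing, so I missed the post. I'll look at it.

Run:
```python
from h import *
a=snap('top','top2');b=snap('side','side2')
A=cv2.imread('pics/top0.png')[170:215,165:225];B=cv2.imread('pics/side0.png')[130:180,215:285];C=cv2.imread('pics/side2.png')[130:180,215:285];D=cv2.imread('pics/top2.png')[170:215,165:225]
f=lambda i:cv2.resize(i,(390,290),interpolation=cv2.INTER_CUBIC)
cv2.imwrite('pics/crop2.png',np.vstack([np.hstack([f(A),f(B)]),np.hstack([f(D),f(C)])]))
s=load('top0');t=load('side0')
for y in(.19,.205,.215): print(y,proj(s,[[.5625,y,.067],[.5625,y,.037]]).round(1).tolist(),proj(t,[[.5625,y,.067],[.5625,y,.037]]).round(1).tolist())
```

```text
0.19 [[192.8, 186.4], [194.5, 188.6]] [[250.4, 146.8], [250.6, 155.6]]
0.205 [[187.9, 186.5], [189.8, 188.7]] [[249.1, 144.0], [249.4, 152.8]]
0.215 [[184.6, 186.6], [186.6, 188.8]] [[248.3, 142.2], [248.6, 150.9]]
```

View pics/crop2.png

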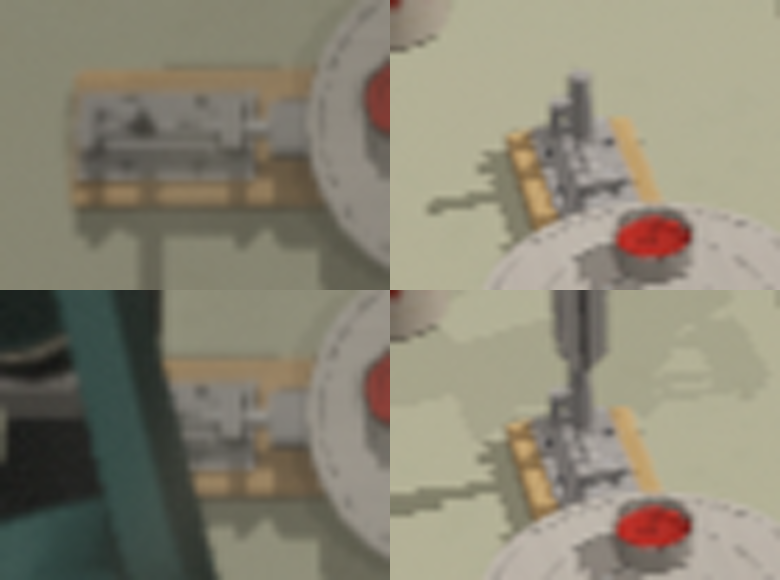

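The fingers closed just behind the post (crop 580,370 against the post at 580,400) and probably nudged it towards -y. I'll open, shift 14 mm towards the disc and close again.

Emit:
{"api": "move_arm", "payload": {
  "deltas": [0,0,0,0,0,0,-0.2,0,0,0,0,0,0,-0.2,0,0,0,0,0,0,-0.2,0,0,0,0,0,0,-0.2,0,0,0,0,0,0,-0.2,0,0,0,0,0,0,-0.2]
}}

```text
time: 4.3
tool_pos: [0.563, 0.2141, 0.0444]
ee_rot: [3.14, -0.001, 1.555]
wrist_force: [0.3, 0.3, 0.0]
width: 0.0453
finger_force: 0.0
```

Emit:
{"api": "move_arm", "payload": {
  "deltas": [0,0,0,-0.7,0,0,-0.2,0,0,0,-1.4,0,0,-0.2,0,0,0,-1.4,0,0,-0.2,0,0,0,-1.4,0,0,1,0,0,0,-1.4,0,0,1,0,0,0,-1.4,0,0,1,0,0,0,-1.4,0,0,1,0,0,0,-1.4,0,0,1]
}}

```text
time: 5.1
tool_pos: [0.5628, 0.2003, 0.0444]
ee_rot: [3.14, -0.001, 1.555]
wrist_force: [-0.4, 0.2, -0.5]
width: 0.0202
finger_force: 0.0
```

Emit:
{"api": "move_arm", "payload": {
  "deltas": [0,0,0,0,0,0,1,0,0,0,0,0,0,1,0,0,0,0,0,0,1,0,0,0,0,0,0,1]
}}

```text
time: 5.5
tool_pos: [0.5628, 0.2001, 0.0444]
ee_rot: [3.14, -0.001, 1.555]
wrist_force: [0.4, -0.0, -0.4]
width: 0.0005
finger_force: 0.0
```

Emit:
{"api": "move_arm", "payload": {
  "deltas": [0,0,0,0,0,-3,1,0,0,0,0,8,-10,1,0,0,0,0,15,-13,1,0,0,0,0,20,-13,1,0,0,0,0,20,-13,-1,0,0,0,0,20,-13,-1,0,0,0,0,20,-13,-1,0,0,0,0,20,-13,-1]
}}

```text
time: 6.3
tool_pos: [0.7623, 0.1967, 0.173]
ee_rot: [-3.14, -0.001, 1.555]
wrist_force: [0.0, 0.1, 0.1]
width: 0.0293
finger_force: 0.0
```

Run:
```python
from m import *
print(robot.get_obs()['tool_pos'])
a=snap('top','top3');b=snap('side','side3')
for n,s in(('top',a),('side',b)):
    P=cloud(s);X,Y,Z=P[...,0],P[...,1],P[...,2]
    m=(X>.53)&(X<.6)&(Y>.12)&(Y<.26)&(Z>.042)&(Z<.08)
    ys,xs=np.nonzero(m); print(n); 
    for u,v in zip(xs,ys): print(u,v,P[v,u].round(3),s['image'][v,u].mean().round())
C=cv2.imread('pics/side3.png')[130:180,215:285];D=cv2.imread('pics/top3.png')[170:215,165:225]
f=lambda i:cv2.resize(i,(390,290),interpolation=cv2.INTER_NEAREST)
cv2.imwrite('pics/crop3.png',np.hstack([f(D),f(C)]))
```

```text
[0.76226426 0.19671401 0.17301745]
top
216 176 [0.598 0.122 0.047] 143.0
215 177 [0.596 0.125 0.043] 146.0
216 177 [0.596 0.122 0.045] 144.0
215 178 [0.592 0.125 0.046] 145.0
216 178 [0.592 0.122 0.046] 136.0
214 179 [0.59  0.128 0.045] 141.0
215 179 [0.59  0.125 0.043] 140.0
216 179 [0.589 0.122 0.045] 122.0
214 180 [0.586 0.128 0.046] 142.0
215 180 [0.587 0.125 0.043] 135.0
216 180 [0.586 0.122 0.046] 132.0
214 181 [0.583 0.128 0.046] 144.0
215 181 [0.582 0.125 0.048] 146.0
216 181 [0.584 0.122 0.042] 145.0
213 182 [0.58  0.132 0.043] 138.0
214 182 [0.579 0.128 0.048] 145.0
215 182 [0.58  0.125 0.044] 141.0
216 182 [0.58  0.122 0.045] 146.0
213 183 [0.577 0.132 0.044] 142.0
214 183 [0.577 0.128 0.045] 145.0
215 183 [0.576 0.125 0.046] 136.0
216 183 [0.577 0.122 0.045] 145.0
213 184 [0.574 0.131 0.045] 144.0
214 184 [0.574 0.128 0.045] 142.0
215 184 [0.574 0.125 0.044] 145.0
216 184 [0.573 0.122 0.047] 148.0
213 185 [0.57  0.131 0.045] 142.0
214 185 [0.57  0.128 0.045] 131.0
215 185 [0.57  0.125 0.045] 145.0
216 185 [0.571 0.122 0.042] 147.0
212 186 [0.568 0.135 0.043] 134.0
213 186
[... 3976 characters left out ...]
6 0.128 0.044] 164.0
251 167 [0.549 0.129 0.043] 166.0
252 167 [0.551 0.125 0.045] 162.0
253 167 [0.553 0.124 0.046] 177.0
254 167 [0.556 0.125 0.044] 175.0
255 167 [0.559 0.124 0.044] 166.0
256 167 [0.561 0.124 0.044] 131.0
245 168 [0.531 0.126 0.045] 168.0
246 168 [0.534 0.126 0.044] 162.0
247 168 [0.537 0.126 0.044] 165.0
248 168 [0.539 0.125 0.044] 173.0
249 168 [0.542 0.125 0.043] 166.0
250 168 [0.544 0.123 0.045] 178.0
251 168 [0.547 0.121 0.045] 179.0
253 168 [0.552 0.121 0.045] 179.0
245 169 [0.531 0.124 0.043] 167.0
246 169 [0.533 0.123 0.043] 161.0
247 169 [0.536 0.123 0.043] 178.0
248 169 [0.538 0.122 0.043] 180.0
249 169 [0.541 0.12  0.044] 179.0
252 169 [0.549 0.12  0.042] 181.0
```

View pics/crop3.png

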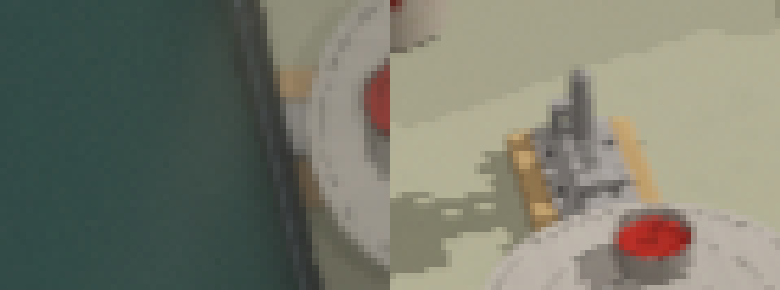

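Run:
```python
from m import *
for n in('side1','side2'):
    s=load(n);P=cloud(s); print(n, proj(s,[[.563,.214,.044]]))
    for v in range(128,154,2): print(v,[tuple((P[v,u]*1000).astype(int).tolist()) for u in range(244,255,1)])
```

```text
side1 [[248.77465432 149.07498262]]
128 [(550, 208, 119), (594, 405, 0), (597, 402, 1), (602, 406, 0), (605, 403, 0), (608, 403, 0), (611, 402, 0), (615, 402, 0), (618, 402, -1), (621, 400, 0), (579, 213, 111)]
130 [(549, 203, 115), (592, 393, 0), (595, 392, 0), (598, 390, 1), (601, 390, 0), (606, 393, -1), (609, 392, -1), (611, 387, 0), (615, 388, 0), (618, 387, 0), (580, 217, 102)]
132 [(549, 204, 108), (589, 382, 0), (592, 381, 0), (595, 376, 1), (599, 380, -1), (601, 376, 0), (606, 380, -1), (609, 377, -1), (611, 371, 2), (615, 374, 0), (579, 214, 98)]
134 [(549, 206, 101), (586, 370, 0), (589, 368, 0), (593, 368, 0), (595, 365, 0), (599, 365, 0), (601, 361, 1), (605, 364, 0), (609, 363, 0), (611, 360, 0), (579, 214, 91)]
136 [(548, 206, 94), (584, 359, -1), (586, 355, 0), (590, 358, -1), (592, 353, 0), (596, 355, -1), (599, 353, 0), (602, 352, 0), (605, 350, 0), (608, 349, 0), (579, 215, 84)]
138 [(548, 204, 90), (580, 345, 0), (583, 341, 1), (586, 339, 2), (590, 344, -1), (593, 342, 0), (596, 341, 0), (599, 340, 0), (603, 340, 0), (605, 337, 0), (579, 216, 77)]
140 [(547, 202, 
[... 2930 characters left out ...]
, (570, 301, -2), (562, 247, 33), (564, 245, 34), (560, 211, 56), (562, 208, 58), (565, 207, 58), (569, 212, 54), (591, 292, 0), (594, 292, 0), (597, 292, 0)]
148 [(554, 240, 32), (557, 238, 33), (560, 238, 32), (562, 235, 34), (560, 212, 49), (562, 210, 50), (565, 209, 49), (569, 211, 48), (588, 280, 0), (591, 279, 0), (594, 280, 0)]
150 [(553, 238, 26), (556, 237, 26), (568, 279, -2), (562, 234, 27), (559, 210, 43), (562, 208, 44), (565, 209, 42), (568, 211, 41), (581, 250, 14), (583, 248, 14), (375, -628, 619)]
152 [(553, 238, 19), (555, 234, 21), (559, 239, 17), (563, 243, 14), (559, 210, 36), (562, 211, 35), (565, 210, 35), (569, 212, 33), (578, 241, 12), (581, 239, 13), (583, 234, 16)]
```

Run:
```python
from m import *
s=snap('side','side4'); o=robot.get_obs(); t=o['tool_pos']; print(t,o['width'],proj(s,t))
P=cloud(s); X,Y,Z=P[...,0],P[...,1],P[...,2]
m=(abs(X-t[0])<.09)&(abs(Y-t[1])<.05)&(Z>.1)&(Z<.35)
for z in np.arange(.1,.33,.01):
    k=m&(Z>=z)&(Z<z+.01)
    if k.any(): print(z.round(2),k.sum(),X[k].min().round(3),X[k].max().round(3),Y[k].min().round(3),np.median(Y[k]).round(3))
u,v=proj(s,t)[0].astype(int); C=cv2.imread('pics/side4.png')
c=C[max(0,v-90):v+60,max(0,u-100):u+100]; cv2.imwrite('pics/crop4.png',cv2.resize(c,None,fx=3,fy=3)); print(c.shape)
```

```text
[0.76117994 0.19716338 0.17496373] 0.04089448105533591 [[319.26395628 101.2970474 ]]
0.19 5 0.743 0.783 0.188 0.191
0.2 33 0.733 0.792 0.184 0.188
0.21 48 0.732 0.792 0.185 0.189
0.22 51 0.732 0.793 0.183 0.188
0.23 54 0.732 0.792 0.185 0.188
0.24 52 0.731 0.793 0.184 0.189
0.25 52 0.731 0.793 0.184 0.189
0.26 57 0.731 0.793 0.184 0.188
0.27 54 0.731 0.794 0.184 0.187
0.28 53 0.731 0.793 0.183 0.188
0.29 83 0.682 0.841 0.161 0.183
0.3 276 0.682 0.842 0.159 0.168
0.31 322 0.676 0.842 0.158 0.169
0.32 205 0.674 0.847 0.16 0.175
(150, 200, 3)
```

View pics/crop4.png

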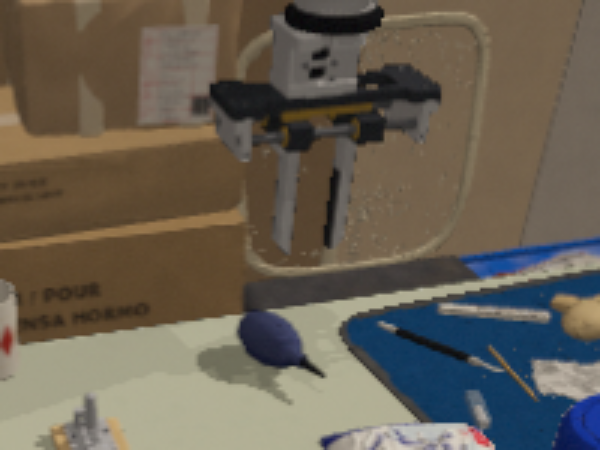

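The pictures show the fingertips about 22 mm higher than the reported TCP: they sit at 0.197 m against 0.175 m reported, and the body underside agrees. The closed fingers had simply passed over the post top. I'll use real z ≈ reported + 0.021 from here on.

```bash
python3 d.py .563 .216 .08 1.555
```

```text
turn [ 0.0003 -0.0011  0.0005] shift cm [  1.57 -19.85   9.49] t 6.45 w 0.04089448105533591
```

Emit:
{"api": "move_arm", "payload": {
  "deltas": [0,0,0,1.6,-5,0,-0.2,0,0,0,1.6,-10,2,-0.2,0,0,0,1.6,-15,6,-0.2,0,0,0,1.6,-19.85,9.5,-0.2,0,0,0,1.6,-19.85,9.5,-0.2,0,0,0,1.6,-19.85,9.5,-0.2,0,0,0,1.6,-19.85,9.5,-0.2]
}}

```text
time: 7.15
tool_pos: [0.564, 0.2163, 0.0806]
ee_rot: [3.138, -0.001, 1.556]
wrist_force: [0.3, 1.1, 0.9]
width: 0.0564
finger_force: 0.0
```

```bash
python3 d.py .563 .216 .022 1.555
```

```text
turn [ 0.0032 -0.0015  0.0006] shift cm [-0.04 -0.12  5.86] t 7.15 w 0.0564396934379484
```

Emit:
{"api": "move_arm", "payload": {
  "deltas": [0,0,0,0,-0.1,2,-0.2,0,0,0,0,-0.1,4,-0.2,0,0,0,0,-0.1,5.8,-0.2,0,0,0,0,-0.1,5.8,-0.2]
}}

```text
time: 7.55
tool_pos: [0.5643, 0.2158, 0.0207]
ee_rot: [3.141, -0.001, 1.554]
wrist_force: [-0.1, -0.2, -0.9]
width: 0.0561
finger_force: 0.0
```

Emit:
{"api": "move_arm", "payload": {
  "deltas": [0,0,0,0,0,0,1,0,0,0,0,0,0,1,0,0,0,0,0,0,1,0,0,0,0,0,0,1,0,0,0,0,0,0,1,0,0,0,0,0,0,1,0,0,0,0,0,0,1,0,0,0,0,0,0,1]
}}

```text
time: 8.35
tool_pos: [0.5626, 0.2162, 0.0216]
ee_rot: [-3.141, -0.001, 1.555]
wrist_force: [-4.4, -0.2, 4.1]
width: 0.0111
finger_force: 30.0
```

Emit:
{"api": "move_arm", "payload": {
  "deltas": [0,0,0,-0.4,0,0,1,0,0,0,-0.8,0,0,1,0,0,0,-1.2,0,0,1,0,0,0,-1.6,0,0,1,0,0,0,-2.0,0,0,1,0,0,0,-2.0,0,0,1]
}}

```text
time: 8.95
tool_pos: [0.5622, 0.1958, 0.0216]
ee_rot: [-3.141, -0.001, 1.555]
wrist_force: [-5.1, 0.4, 5.2]
width: 0.0114
finger_force: 30.0
```

Emit:
{"api": "move_arm", "payload": {
  "deltas": [0,0,0,-0.2,0,0,1,0,0,0,-0.4,0,0,1,0,0,0,-0.4,0,0,1]
}}

```text
time: 9.25
tool_pos: [0.5621, 0.193, 0.0216]
ee_rot: [-3.141, -0.003, 1.555]
wrist_force: [-5.4, 3.1, 4.5]
width: 0.0114
finger_force: 30.0
```

Emit:
{"api": "move_arm", "payload": {
  "deltas": [0,0,0,-0.15,0,0,1,0,0,0,-0.3,0,0,1,0,0,0,-0.3,0,0,1]
}}

```text
time: 9.55
tool_pos: [0.5622, 0.193, 0.0217]
ee_rot: [-3.141, -0.009, 1.556]
wrist_force: [-4.9, 9.2, 3.1]
width: 0.0111
finger_force: 30.0
```

The stop is reached: y holds at 0.193 while the force climbs. The travel of about 23 mm fits. I'll push slightly more, then release, rise and go to the tongs.

Emit:
{"api": "move_arm", "payload": {
  "deltas": [0,0,0,-0.2,0,0,1,0,0,0,-0.2,0,0,1,0,0,0,0.5,0,0,-0.2,0,0,0,0.5,0,0,-0.2,0,0,0,0.5,0,0,-0.2,0,0,0,0.5,0,0,-0.2]
}}

```text
time: 10.15
tool_pos: [0.5637, 0.1934, 0.0212]
ee_rot: [3.14, -0.0, 1.554]
wrist_force: [-0.4, -1.2, -0.9]
width: 0.0399
finger_force: 0.0
```

Emit:
{"api": "move_arm", "payload": {
  "deltas": [0,0,0,0,0,-2,-0.2,0,0,0,0,0,-5,-1,0,0,0,0,0,-9,-1,0,0,0,0,0,-12,-1,0,0,0,0,0,-12,-1]
}}

```text
time: 10.65
tool_pos: [0.5667, 0.1941, 0.1478]
ee_rot: [3.129, -0.004, 1.554]
wrist_force: [-0.5, -0.1, 0.2]
width: 0.0796
finger_force: 0.0
```

```bash
python3 d.py .485 -.2025 .14 -0.227
```

```text
turn [ 0.006  -0.014   1.7809] shift cm [-39.8   -7.5    0.54] t 10.65 w 0.07958499940864786
```

Emit:
{"api": "move_arm", "payload": {
  "deltas": [0,0,1.781,-39.8,-7.5,0,-1,0,0,1.781,-39.8,-7.5,0,-1,0,0,1.781,-39.8,-7.5,0,-1,0,0,1.781,-39.8,-7.5,0,-1,0,0,1.781,-39.8,-7.5,0,-1,0,0,1.781,-39.8,-7.5,0,-1,0,0,1.781,-39.8,-7.5,0,-1,0,0,1.781,-39.8,-7.5,0,-1]
}}

```text
time: 11.45
tool_pos: [0.4813, -0.1999, 0.1394]
ee_rot: [-3.14, -0.0, 0.348]
wrist_force: [0.7, 0.1, -0.8]
width: 0.0939
finger_force: 0.0
```

```bash
python3 d.py .485 -.2025 .14 -0.227
python3 - <<'E'
from m import *
b=snap('side','side5');P=cloud(b);X,Y,Z=P[...,0],P[...,1],P[...,2]
m=(X>.53)&(X<.6)&(Y>.15)&(Y<.26)&(Z>.05)&(Z<.08);print(m.sum(),P[m].mean(0))
E
```

```text
turn [-0.0015  0.      0.575 ] shift cm [ 0.26  0.37 -0.06] t 11.45 w 0.09387132388345047
0 [nan nan nan]<stdin>:3: RuntimeWarning: Mean of empty slice.
  ret = um.true_divide(
```

Emit:
{"api": "move_arm", "payload": {
  "deltas": [0,0,0.575,0.26,0.37,0,-1,0,0,0.575,0.26,0.37,0,-1,0,0,0.575,0.26,0.37,0,-1,0,0,0.575,0.26,0.37,0,-1,0,0,0.575,0.26,0.37,0,-1,0,0,0.575,0.26,0.37,0,-1]
}}

```text
time: 12.1
tool_pos: [0.486, -0.2003, 0.1398]
ee_rot: [-3.14, 0.001, -0.218]
wrist_force: [-0.2, 0.1, 0.5]
width: 0.094
finger_force: 0.0
```

```bash
python3 d.py .485 -.2025 .03 -0.227
python3 - <<'E'
from m import *
b=snap('top','top5');P=cloud(b);X,Y,Z=P[...,0],P[...,1],P[...,2]
m=(X>.53)&(X<.6)&(Y>.15)&(Y<.26)&(Z>.05)&(Z<.08);print(m.sum(),P[m].mean(0))
C=cv2.imread('pics/top5.png')[150:250,165:345]; cv2.imwrite('pics/crop5.png',cv2.resize(C,None,fx=3.3,fy=3.3,interpolation=cv2.INTER_CUBIC))
E
```

```text
turn [-0.0015  0.0006  0.0094] shift cm [-0.04  0.25 10.98] t 12.1 w 0.09396625319016345
18 [0.55916331 0.19272759 0.06369988]
```

View pics/crop5.png

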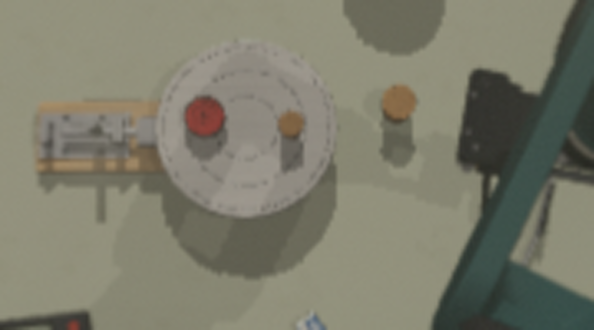

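The bolt post is now at crop (98,135), y = 0.193, so the bolt is home. The disc items, tea light at (205,117) and cork at (291,124), haven't moved. Now I'll go down to the tongs.

Emit:
{"api": "move_arm", "payload": {
  "deltas": [0,0,0.009,0,0.25,4,-1,0,0,0.009,0,0.25,8,-1,0,0,0.009,0,0.25,12,-1,0,0,0.009,0,0.25,14,-1,0,0,0.009,0,0.25,15,-1,0,0,0.009,0,0.25,15.4,-1,0,0,0.009,0,0.25,15.4,-1]
}}

```text
time: 12.85
tool_pos: [0.4866, -0.2029, -0.0126]
ee_rot: [-3.141, -0.002, -0.229]
wrist_force: [0.2, 0.3, 0.4]
width: 0.0938
finger_force: 0.0
```

Run:
```python
from m import *
o=robot.get_obs();print(o['tool_pos'],o['ee_rot'],o['wrist_force'])
s=snap('side','side6');P=cloud(s);X,Y,Z=P[...,0],P[...,1],P[...,2]
C=cv2.imread('pics/side6.png')[225:325,190:340]; cv2.imwrite('pics/crop6.png',cv2.resize(C,None,fx=5,fy=5,interpolation=cv2.INTER_CUBIC))
```

```text
[ 0.48659436 -0.20291665 -0.01260031] [-3.14056652e+00 -1.83404495e-03 -2.28538346e-01] [0.15723812 0.29613258 0.38108744]
```

View pics/crop6.png

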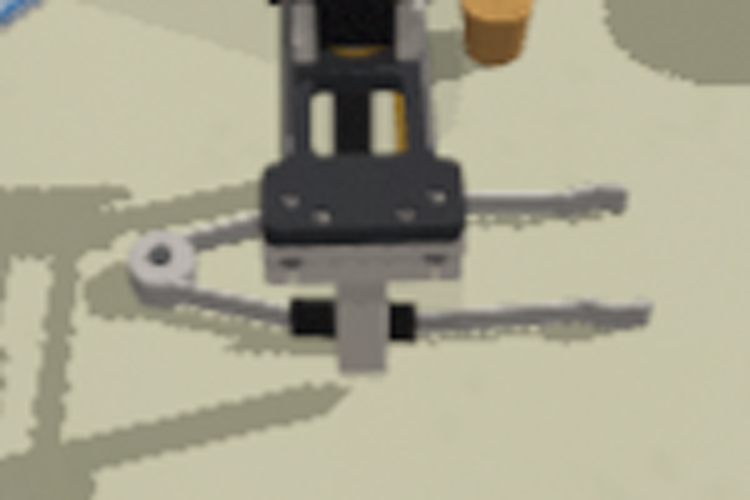

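The finger (crop 361) sits over the black plate (crop 290–415), with the tip just above the table. I'll check the tip height before closing.

Run:
```python
from m import *
s=load('side6');P=cloud(s)
for v in (290,294,296,297,298,299,300,301): print(v,(P[v,262]*1000).round(),(P[v,264]*1000).round())
```

```text
290 [ 474. -260.   50.] [ 478. -261.   50.]
294 [ 474. -261.   40.] [ 477. -261.   38.]
296 [ 474. -260.   31.] [ 478. -259.   28.]
297 [ 474. -260.   27.] [ 478. -261.   27.]
298 [ 474. -260.   24.] [ 477. -261.   25.]
299 [ 477. -247.   -0.] [ 481. -248.   -1.]
300 [ 477. -249.   -1.] [ 480. -252.    2.]
301 [ 476. -251.   -1.] [ 480. -251.   -2.]
```

Emit:
{"api": "move_arm", "payload": {
  "deltas": [0,0,0,-0.1,0,0.25,-1,0,0,0,-0.1,0,0.4,-1,0,0,0,-0.1,0,0.4,-1]
}}

```text
time: 13.2
tool_pos: [0.4853, -0.2026, -0.0167]
ee_rot: [-3.141, -0.002, -0.229]
wrist_force: [0.1, 0.7, -1.1]
width: 0.0939
finger_force: 0.0
```

Emit:
{"api": "move_arm", "payload": {
  "deltas": [0,0,0,0,0,0.15,-1,0,0,0,0,0,0.3,-1,0,0,0,0,0,0.3,-1]
}}

```text
time: 13.5
tool_pos: [0.4849, -0.2023, -0.0204]
ee_rot: [-3.14, -0.0, -0.229]
wrist_force: [-0.5, 1.1, 0.2]
width: 0.0939
finger_force: 0.0
```

Emit:
{"api": "move_arm", "payload": {
  "deltas": [0,0,0,0,0,0.1,-1,0,0,0,0,0,0.2,-1,0,0,0,0,0,0.2,-1]
}}

```text
time: 13.8
tool_pos: [0.485, -0.2024, -0.0224]
ee_rot: [-3.14, -0.001, -0.229]
wrist_force: [1.2, 1.1, 0.0]
width: 0.0942
finger_force: 0.0
```

Emit:
{"api": "move_arm", "payload": {
  "deltas": [0,0,0,0,0,0.1,-1,0,0,0,0,0,0.2,-1,0,0,0,0,0,0.2,-1]
}}

```text
time: 14.1
tool_pos: [0.4852, -0.2024, -0.0242]
ee_rot: [-3.14, -0.001, -0.229]
wrist_force: [-0.2, 0.5, 0.1]
width: 0.0939
finger_force: 0.0
```

Emit:
{"api": "move_arm", "payload": {
  "deltas": [0,0,0,0,0,0.1,-1,0,0,0,0,0,0.2,-1,0,0,0,0,0,0.2,-1]
}}

```text
time: 14.4
tool_pos: [0.4853, -0.2025, -0.0243]
ee_rot: [-3.141, -0.001, -0.229]
wrist_force: [-3.6, 2.3, 9.6]
width: 0.0939
finger_force: 4.4
```

Emit:
{"api": "move_arm", "payload": {
  "deltas": [0,0,0,0,0,0.1,-1,0,0,0,0,0,0.2,-1,0,0,0,0,0,0.2,-1]
}}

```text
time: 14.7
tool_pos: [0.4853, -0.2025, -0.0244]
ee_rot: [-3.141, -0.001, -0.229]
wrist_force: [-7.9, 4.1, 18.0]
width: 0.0942
finger_force: 9.0
```

Run:
```python
from m import *
o=robot.get_obs();print(o['tool_pos'],o['ee_rot'],o['wrist_force'])
s=snap('side','side7');P=cloud(s)
for v in range(294,305): print(v,[(P[v,u]*1000).round().astype(int).tolist() for u in(260,262,264)],s['image'][v,262])
```

```text
[ 0.48532069 -0.20254201 -0.02442657] [-3.14070896e+00 -1.28402288e-03 -2.29195420e-01] [-7.90021731  4.09130456 17.96640353]
294 [[470, -259, 38], [474, -259, 36], [477, -262, 40]] [128 121 115]
295 [[470, -259, 34], [474, -260, 34], [477, -261, 35]] [128 121 114]
296 [[470, -258, 29], [474, -260, 30], [478, -260, 30]] [127 121 115]
297 [[470, -260, 29], [474, -259, 26], [478, -261, 27]] [127 122 115]
298 [[470, -259, 23], [474, -260, 24], [478, -260, 22]] [126 120 113]
299 [[470, -260, 22], [474, -261, 22], [477, -262, 22]] [128 123 116]
300 [[470, -258, 15], [375, -629, 619], [477, -262, 18]] [127 121 115]
301 [[470, -259, 14], [474, -260, 14], [478, -260, 13]] [127 121 115]
302 [[470, -260, 11], [474, -260, 10], [478, -261, 10]] [129 124 115]
303 [[471, -255, 0], [475, -255, -2], [479, -257, 0]] [140 136 118]
304 [[470, -257, 1], [474, -258, 0], [478, -258, -2]] [166 163 138]
```

Table contact came at reported z = -0.0243, so the true offset is 24.3 mm. I'll rise 4 mm clear and squeeze to about 57 mm.

Emit:
{"api": "move_arm", "payload": {
  "deltas": [0,0,0,0,0,-0.8,-1,0,0,0,0,0,-0.8,-0.5,0,0,0,0,0,-0.8,-0.22,0,0,0,0,0,-0.8,-0.22,0,0,0,0,0,-0.8,-0.22,0,0,0,0,0,-0.8,-0.22,0,0,0,0,0,-0.8,-0.22,0,0,0,0,0,-0.8,-0.22]
}}

```text
time: 15.55
tool_pos: [0.4849, -0.2023, -0.0205]
ee_rot: [-3.14, -0.0, -0.229]
wrist_force: [0.2, 0.5, -1.5]
width: 0.0576
finger_force: 8.1
```

Emit:
{"api": "move_arm", "payload": {
  "deltas": [0,0,0,0,0,0,-0.22,0,0,0,0,0,0,-0.22]
}}

```text
time: 15.75
tool_pos: [0.4851, -0.2024, -0.0202]
ee_rot: [-3.14, -0.001, -0.229]
wrist_force: [-0.0, 0.4, -0.9]
width: 0.0577
finger_force: 8.1
```

Emit:
{"api": "move_arm", "payload": {
  "deltas": [0,0,0,0,0,-1,-0.22,0,0,0,0,0,-2.5,-0.22,0,0,0,0,0,-4.5,-0.22,0,0,0,0,0,-6.5,-0.22,0,0,0,0,0,-8.5,-0.22,0,0,0,0,0,-10,-0.22,0,0,0,0,0,-11,-0.22,0,0,0,0,0,-11,-0.22]
}}

```text
time: 16.55
tool_pos: [0.4862, -0.2032, 0.0922]
ee_rot: [-3.141, -0.005, -0.229]
wrist_force: [0.3, -0.8, -0.9]
width: 0.0577
finger_force: 8.1
```

```bash
cat > tg.py <<'E'
from m import *
def jaws(name):
    s=snap('side',name);o=robot.get_obs();t=o['tool_pos'];yaw=o['ee_rot'][2];P=cloud(s)
    ax=np.array([np.cos(yaw),np.sin(yaw)]);n=np.array([-ax[1],ax[0]])
    Q=P[...,:2]-t[:2];a=Q@ax;b=Q@n;z=P[...,2]-t[2]
    m=(abs(b)<.05)&(a>.03)&(a<.135)&(abs(z-.03)<.035)
    print('tcp',t.round(4),'yaw',yaw.round(3),'w',o['width'],'ff',o['finger_force'])
    for lo in np.arange(.03,.13,.01):
        k=m&(a>=lo)&(a<lo+.01)
        for sgn in(1,-1):
            kk=k&(b*sgn>0)
            if kk.any(): print(lo.round(2),sgn,kk.sum(),'b',b[kk].min().round(3),b[kk].max().round(3),'z',z[kk].min().round(3),z[kk].max().round(3))
    print('a max',a[m].max())
    h=(abs(b)<.03)&(a<-.06)&(a>-.11)&(abs(z-.03)<.035)
    if h.any(): print('hinge a',a[h].min(),'z',z[h].min(),z[h].max(),'b',b[h].min(),b[h].max())
if __name__=='__main__':
    import sys; jaws(sys.argv[1])
E
python3 tg.py side8; python3 d.py .48 -.06 .09 0.70
```

```text
tcp [ 0.4854 -0.2028  0.0907] yaw -0.229 w 0.057499215117742274 ff 8.141386708521168
0.03 -1 31 b -0.029 -0.025 z 0.025 0.039
0.04 1 2 b 0.024 0.024 z 0.024 0.027
0.04 -1 31 b -0.027 -0.024 z 0.023 0.039
0.05 1 30 b 0.021 0.026 z 0.024 0.039
0.05 -1 33 b -0.026 -0.022 z 0.025 0.039
0.06 1 33 b 0.021 0.025 z 0.025 0.039
0.06 -1 28 b -0.026 -0.023 z 0.025 0.04
0.07 1 33 b 0.02 0.024 z 0.025 0.04
0.07 -1 34 b -0.025 -0.02 z 0.026 0.039
0.08 1 30 b 0.019 0.023 z 0.025 0.04
0.08 -1 28 b -0.024 -0.021 z 0.025 0.04
0.09 1 34 b 0.018 0.023 z 0.025 0.041
0.09 -1 38 b -0.023 -0.02 z 0.025 0.041
0.1 1 34 b 0.02 0.024 z 0.024 0.04
0.1 -1 36 b -0.025 -0.021 z 0.025 0.041
0.11 1 37 b 0.02 0.024 z 0.024 0.041
0.11 -1 36 b -0.025 -0.021 z 0.024 0.041
0.12 -1 3 b -0.022 -0.022 z 0.026 0.04
a max 0.1209585203908841
hinge a -0.09242487660836135 z 0.021434072656483977 0.043397601485386045 b -0.016820160834631483 0.014455282899523319
turn [ 4.000e-04 -2.800e-03 -9.292e-01] shift cm [ -3.77 -13.78   0.07] t 16.6 w 0.057499215117742274
```

The tongs hang level and centred in the gripper, with the jaws at about +0.105 ahead and ±0.0195 lateral. Next I'll carry them above the cork.

```bash
python3 d.py .4747 -.0586 .07 0.70
```

```text
turn [ 4.000e-04 -2.800e-03 -9.292e-01] shift cm [ -4.32 -13.8    2.07] t 16.6 w 0.057499215117742274
```

Emit:
{"api": "move_arm", "payload": {
  "deltas": [0,0,-0.06,-0.2,-0.9,0,-0.22,0,0,-0.17,-0.7,-2.6,0,-0.22,0,0,-0.29,-1.2,-4.3,0,-0.22,0,0,-0.41,-1.7,-6.1,0,-0.22,0,0,-0.53,-2.2,-7.9,0,-0.22,0,0,-0.65,-2.7,-9.7,0,-0.22,0,0,-0.76,-3.2,-11.5,0,-0.22,0,0,-0.83,-3.5,-12.6,0,-0.22]
}}

```text
time: 17.4
tool_pos: [0.4784, -0.0704, 0.0886]
ee_rot: [-3.139, -0.0, 0.605]
wrist_force: [0.5, -0.0, -0.6]
width: 0.0571
finger_force: 8.1
```

```bash
python3 d.py .4747 -.0586 .07 0.70
```

```text
turn [-0.0027 -0.0002 -0.0947] shift cm [ 0.36 -1.18  1.86] t 17.4 w 0.057138762304375375
```

Emit:
{"api": "move_arm", "payload": {
  "deltas": [0,0,-0.05,0.2,-0.6,0.7,-0.22,0,0,-0.095,0.36,-1.18,1.5,-0.22,0,0,-0.095,0.36,-1.18,1.8,-0.22,0,0,-0.095,0.36,-1.18,1.8,-0.22]
}}

```text
time: 17.8
tool_pos: [0.4748, -0.0599, 0.0706]
ee_rot: [-3.139, 0.0, 0.695]
wrist_force: [-0.5, 0.0, 0.3]
width: 0.0572
finger_force: 8.1
```

```bash
cat > ck.py <<'E'
from m import *
import sys
o=robot.get_obs();t=o['tool_pos'];yaw=o['ee_rot'][2];ax=np.array([np.cos(yaw),np.sin(yaw)]);n=np.array([-ax[1],ax[0]])
print('tcp',t.round(4),'yaw',yaw.round(3),'w',o['width'].round(4),'ff',o['finger_force'],'t',o['time'])
for c in('top','side'):
    s=snap(c,c+sys.argv[1]);P=cloud(s);hsv=cv2.cvtColor(s['image'],cv2.COLOR_RGB2HSV);H,S=hsv[...,0],hsv[...,1]
    Q=P[...,:2]-t[:2];a=Q@ax;b=Q@n;Z=P[...,2]
    k=(H>8)&(H<22)&(S>110)&(Z>.045)&(a>.05)&(a<.16)&(abs(b)<.04)
    if k.any(): print(c,'cork',k.sum(),'a',a[k].min().round(4),a[k].max().round(4),'b',b[k].min().round(4),b[k].max().round(4),'z',Z[k].min().round(3),Z[k].max().round(3),P[k].mean(0).round(4))
    j=~k&(a>.092)&(a<.125)&(abs(b)<.05)&(Z>t[2]+.015)&(Z<t[2]+.05)
    for g in(1,-1):
        q=j&(b*g>.008)
        if q.any(): print(c,'jaw',g,q.sum(),b[q].min().round(4),b[q].max().round(4),'amax',a[q].max().round(4),'z',Z[q].min().round(4),Z[q].max().round(4))
E
python3 ck.py 9
```

```text
Traceback (most recent call last):
  File "ck.py", line 4, in <module>
    print('tcp',t.round(4),'yaw',yaw.round(3),'w',o['width'].round(4),'ff',o['finger_force'],'t',o['time'])
                                                  ^^^^^^^^^^^^^^^^
AttributeError: 'float' object has no attribute 'round'
```

```bash
sed -i "s/o\['width'\].round(4)/o['width']/" ck.py; python3 ck.py 9
```

```text
tcp [ 0.4748 -0.0599  0.0706] yaw 0.695 w 0.05723029520318385 ff 8.141552596589463 t 17.8
top cork 23 a 0.0979 0.1138 b -0.0058 0.0113 z 0.063 0.072 [0.5545 0.0113 0.0684]
top jaw 1 14 0.0219 0.0267 amax 0.1171 z 0.0958 0.1122
side cork 34 a 0.0959 0.11 b -0.0118 -0.0009 z 0.045 0.068 [ 0.5571 -0.001   0.0571]
side jaw -1 37 -0.0275 -0.0229 amax 0.118 z 0.0932 0.1088
```

Emit:
{"api": "move_arm", "payload": {
  "deltas": [0,0,0,0.1,-0.15,0.8,-0.22,0,0,0,0.1,-0.15,1.6,-0.22,0,0,0,0.1,-0.15,2.4,-0.22,0,0,0,0.1,-0.15,3.2,-0.22,0,0,0,0.1,-0.15,3.9,-0.22,0,0,0,0.1,-0.15,4.3,-0.22,0,0,0,0.1,-0.15,4.3,-0.22]
}}

```text
time: 18.6
tool_pos: [0.4751, -0.0581, 0.0281]
ee_rot: [-3.14, -0.001, 0.696]
wrist_force: [-0.2, 0.3, -0.2]
width: 0.0573
finger_force: 8.1
```

```bash
python3 ck.py 10
python3 - <<'E'
from h import *
A=cv2.imread('pics/top10.png')[155:225,200:300];B=cv2.imread('pics/side10.png')[140:240,210:310]
cv2.imwrite('pics/crop7.png',np.hstack([cv2.resize(A,(500,350),interpolation=cv2.INTER_CUBIC),cv2.resize(B,(350,350),interpolation=cv2.INTER_CUBIC)])[:,:800])
E
```

```text
tcp [ 0.4751 -0.0581  0.0281] yaw 0.696 w 0.05734652098696731 ff 8.14149071347856 t 18.6
top cork 22 a 0.0974 0.1124 b -0.0072 0.0102 z 0.065 0.072 [0.5543 0.0116 0.0686]
top jaw 1 123 0.0085 0.0498 amax 0.1249 z 0.0431 0.0717
top jaw -1 14 -0.0254 -0.0089 amax 0.1249 z 0.0434 0.0686
side jaw -1 93 -0.0499 -0.0205 amax 0.1242 z 0.0431 0.0615
```

View pics/crop7.png

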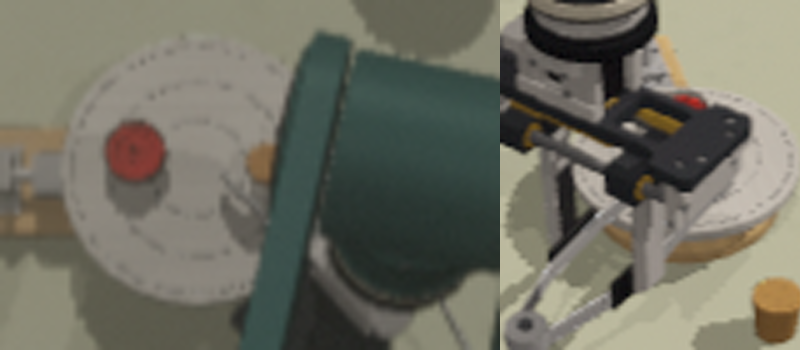

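The cork (crop 262,162) is still standing, with the near jaw at (240,195) beside it and no contact force. I'll close the jaws gradually.

Emit:
{"api": "move_arm", "payload": {
  "deltas": [0,0,0,0,0,0,-0.18,0,0,0,0,0,0,-0.14,0,0,0,0,0,0,-0.1,0,0,0,0,0,0,-0.06,0,0,0,0,0,0,-0.03,0,0,0,0,0,0,0.0,0,0,0,0,0,0,0.03,0,0,0,0,0,0,0.06]
}}

```text
time: 19.5
tool_pos: [0.4758, -0.0583, 0.0291]
ee_rot: [3.142, -0.002, 0.696]
wrist_force: [-0.7, 0.3, -0.1]
width: 0.0482
finger_force: 30.0
```

Emit:
{"api": "move_arm", "payload": {
  "deltas": [0,0,0,0,0,0,0.1,0,0,0,0,0,0,0.15,0,0,0,0,0,0,0.2,0,0,0,0,0,0,0.2]
}}

```text
time: 19.9
tool_pos: [0.4757, -0.0583, 0.029]
ee_rot: [-3.142, -0.002, 0.696]
wrist_force: [-0.8, -0.5, 0.0]
width: 0.0487
finger_force: 30.0
```

The jaws stopped on the cork at 48 mm with 30 N. Now lifting.

Emit:
{"api": "move_arm", "payload": {
  "deltas": [0,0,0,0,0,-0.5,0.2,0,0,0,0,0,-1.5,0.2,0,0,0,0,0,-3,0.2,0,0,0,0,0,-5,0.2,0,0,0,0,0,-7,0.2,0,0,0,0,0,-9,0.2,0,0,0,0,0,-11,0.2,0,0,0,0,0,-12.5,0.2]
}}

```text
time: 20.7
tool_pos: [0.4761, -0.0585, 0.1565]
ee_rot: [3.139, -0.003, 0.696]
wrist_force: [-0.7, 0.1, -1.7]
width: 0.0488
finger_force: 30.0
```

Emit:
{"api": "move_arm", "payload": {
  "deltas": [0,0,0,0,0,-0.5,0.2,0,0,0,0,0,-0.5,0.2,0,0,0,0,0,-0.5,0.2,0,0,0,0,0,-0.5,0.2,0,0,0,0,0,-0.5,0.2]
}}

```text
time: 21.2
tool_pos: [0.475, -0.0583, 0.1579]
ee_rot: [-3.14, -0.0, 0.696]
wrist_force: [0.5, 0.8, -1.5]
width: 0.0487
finger_force: 30.0
```

```bash
python3 ck.py 11
python3 - <<'E'
from h import *
s=load('side11');A=cv2.imread('pics/top11.png')[120:240,170:310];B=cv2.imread('pics/side11.png')[100:220,190:330]
cv2.imwrite('pics/crop8.png',np.hstack([cv2.resize(A,(400,343),interpolation=cv2.INTER_CUBIC),cv2.resize(B,(400,343),interpolation=cv2.INTER_CUBIC)]))
E
```

```text
tcp [ 0.475  -0.0583  0.1579] yaw 0.696 w 0.04867143922625858 ff 29.980826675891876 t 21.2
top cork 23 a 0.0963 0.113 b -0.0048 0.01 z 0.195 0.201 [0.5535 0.0124 0.1973]
top jaw 1 28 0.0082 0.0165 amax 0.1156 z 0.1797 0.1991
top jaw -1 5 -0.0104 -0.0081 amax 0.1173 z 0.189 0.1971
side cork 5 a 0.0946 0.1062 b -0.0113 0.0034 z 0.178 0.196 [0.5538 0.0018 0.1878]
side jaw -1 59 -0.0173 -0.0085 amax 0.1193 z 0.1733 0.1966
```

View pics/crop8.png

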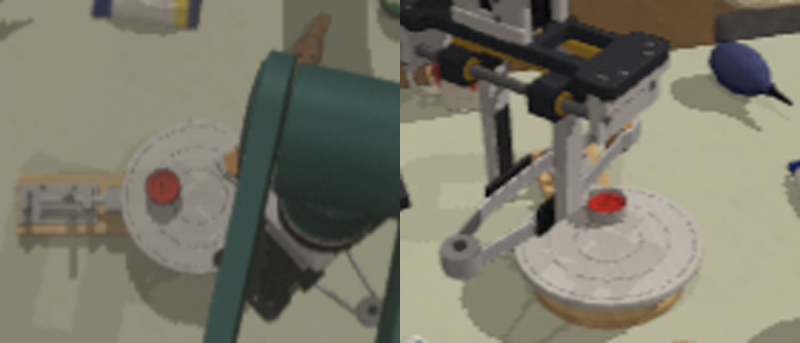

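The cork is held in the jaws, top at z ≈ 0.197 m and about 13 cm above the disc. The tea light is in place at crop (162,186), the bolt post is still home, and the disc is empty of the cork. Handing in.

```bash
python3 -c "
from bench import robot
print(robot.close_job())"
```

```text
the job is handed in; nothing more can be done
None
```

I handed the job in at 21 s: the bolt is fully home, the tea light is in place, and the cork is held in the tongs' jaws about 13 cm above the disc; the first two tries at the bolt post missed because the fingertips sit about 24 mm above the reported TCP.

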